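# Put up the bench splash screen and hold it

### The job

Put up the small splash screen: while it still leans forward, flip the kickstand on its right-hand side back over the top until it drops fully down behind the screen. Then bring the screen upright and finish holding it there: it is front-heavy and tips forward if let go, so the program ends with the gripper still on the screen. Leave the loose things around it alone.

Things in the scene. Friction and masses are not known exactly. Their poses are not given: they have to be found in the camera images.
- stand: fixed grey base plate of the splash screen, 160 mm (x) by 280 mm (y), 12 mm thick. Origin: on the worktop, straight below the tilt axle, which runs along y 30 mm above the worktop. x points to the back of the screen (away from the robot, turned by up to 0.45 rad), y to the left. A black rubber seat for the kickstand's foot is on the plate at x = +44, y = -112 mm.
- screen: the screen: white pane in a frame of 14 mm round steel tube, 170 mm wide, hinged at its foot on the tilt axle. Origin: on the axle, midway; z runs up the frame, x out of its back. Pitch 0 = upright, negative = leaning forward; starts on its forward stop at -0.42. Turns freely, about 0.95 kg (varying), and falls forward from upright: raising and holding it takes 1 to 3 N at the rail.
- rail_mid (a point): middle of the screen's top rail, on its centre line, 170 mm from the axle (axes as screen). The rail is a round tube 14 mm thick along y, straight from y = -68 to +68 mm; below it is a clear gap of 41 mm down to a thin cross bar, with the pane under that. At the foot a drip gutter reaches 52 mm forward.
- kickstand (a joint): swing of the kickstand relative to the screen: 0 = folded up, leg along the frame (start 0 to 0.15); grows as the leg swings backwards over the top and down; 2.705 = fully down at its stop, leg slanting down and back. Slight friction: the 0.12 kg leg balances when pointing straight up in the world, and some 0.3 rad past that drops to its stop by itself.
- pivot (a point): kickstand pivot, on the leg's middle plane, 90 mm from the axle along the screen's z, at y = -112 mm of the screen (34 mm right of the frame's right tube, centre to centre). z of this point runs along the leg towards the foot, y parallel to the axle. With the leg fully down its foot meets the seat as the screen comes upright, and props it against leaning back.
- foot (a point): centre of the kickstand's black rubber foot: a roller 20 mm thick and 30 mm long across the leg (along y), 105 mm from the pivot. The leg between is a grey flat bar, 12 mm by 8 mm (8 mm along y).
- denture_cast: denture on a cast, 53x71x27 mm, loose bystander, origin under its centre; not to be moved
- crucible: small clay-coloured cup, 51 mm wide, 40 mm high, loose bystander, origin under its centre; not to be moved
- brush_wheel: black brush wheel, 57 mm wide, 12 mm thick, lying flat, loose bystander, origin under its centre; not to be moved

How it is judged (in metres and radians):
On the way, in this order (a step that is already met when the one before it is completed fails the run):
1. the kickstand is flipped over and fully down while the screen still leans forward (value of joint kickstand above 2.55 rad and angle between screen's own z axis and vertical above 0.2 rad), for 0.2 s.
2. the screen is brought upright by the gripper (angle between screen's own z axis and vertical below 0.08 rad and value of joint kickstand above 2.55 rad and contact force between the fingers and screen above 0.5 N), for 0.2 s.
At the end, for the whole second after the job is handed in: the screen stands upright within 0.08 rad and still, the kickstand is fully down (joint above 2.55 rad), and the fingers hold the screen (at least 0.5 N) (all of step 2 and angular speed of screen below 0.1 rad/s); the arm keeps its last pose, push and grip.
It fails at once if a loose bystander is moved by more than 20 mm (distance of any of denture_cast, crucible, brush_wheel from where it was at the start of the episode above 0.02 m).
It fails at once if the screen is thrown back more than 0.2 rad past upright (x of rail_mid in the frame of stand above 0.034 m).
It also fails if it takes over 48 s, if anything falls off the work surface, if the arm or the gripper's body presses on something with over 40 N, if the wrist force passes 120 N, or if a joint passes its speed limit or range.

### The arm

A 6-joint arm with a two-finger parallel gripper is mounted at the origin on a cart in front of the work surface, level with it; the furniture and walls round the work are solid. World frame = base frame: x ahead of the robot, y to its left, z up, the work surface at z = 0. Lengths are in m, angles in degrees, forces in N, time in s.
With the tool pointing down it reaches from about 0.3 to 0.95 m from the base axis. Payload 3.1 kg.
Tool frame: the origin (TCP) lies between the finger pads; the fingertips stand 14 mm ahead of it and the grasp point (between the pads) lies 5 mm behind it; z points along the fingers, y is the line along which they close (so a half turn about z gives the same grasp; the last joint's range is limited). The gripper opens to 85 mm and grips with 20 to 120 N. Pads are 22 mm wide; open, the fingers measure 114 mm over their backs; the gripper's body (76 mm by 85 mm) begins 54 mm behind the grasp point. The pads swing forward as they close: fully open they stand 13 mm farther back than shut.
Start: joints at [-69.826, 17.653, 93.61, -0, 68.738, -3.994], TCP at [0.256, -0.57, 0.245] pointing down, gripper open.
Joint ranges: [-175.34, 175.34], [-45.06, 112.39], [2.9, 150.54], [-68.45, 248.45], [3.09, 151.38], [-168.51, 168.51]. Speed limits (degrees/s): [159.86, 159.86, 180, 180, 180, 180].

### API

Orientations are given as [roll, pitch, yaw] about the fixed x, y, z axes, in that order (R = Rz(yaw) Ry(pitch) Rx(roll)).
In Python, from cell import * gives the robot as it stands.
- The arm moves only by the tool move_arm, never from a script. Its argument "increments" is a list of rows, each a list of 3 entries, a list of its own where there are three numbers: the finger opening in cm, from 0 to 8.54, then the shift along the tool's x, y, z in cm, then the turn, a rotation vector about the tool's x, y, z in degrees. A call has 1 to 20 rows; each row is the pose to reach, as a shift and turn from the pose commanded when the call began, along the tool's axes at that moment; what a row does not reach only later rows make up. A row lasts 1/10 s, in which the tool goes at most 50 mm and 8.59 degrees, less where a joint would pass 70% of its speed; a pose out of reach is approached as far as the arm can. A call with a gripper value outside its range is refused whole. The fingers move at their own pace and stop on an object; the grip force is fixed at half the most. Time passes only in rows, so rows that repeat a pose let the fingers close. It gives the time, the measured TCP pose, the force, the opening and the grip force at its end, in the units of the state.
- observe(): the state, without advancing time (a new reading comes with each control period).
- get_image(name): name is "scene" or "top" or "wrist"; returns a dict with "img" (420x560x3 uint8, blue, green, red), "camera_matrix" (3x3 intrinsics, pixels), "D" ([k1, k2, p1, p2, k3] as OpenCV has them; the pictures are not rectified), "rvec" (rotation vector, rad) and "tvec" (3), from world to camera coordinates, as OpenCV has them; the wrist camera has in their place "hand_eye" (4x4, takes a point from camera to tool coordinates, whose origin is the TCP and whose axes are the flange's). Camera axes: x right, y down, z forward; pixel columns grow to the right and rows downward; lengths in m; the calibration is good to about 2 mm. A picture is of the moment at which its call begins: read the wrist's pose just before it. There is no depth.
- job_done(): hands the job in; it is judged then, once.
The state is a dict: "time": time; "joint_positions": joint angles; "joint_vel": joint speeds; "effort": joint torques, N m; "position": TCP position; "eef_rot": TCP orientation; "ft_force": force on the tool from outside, world axes, zero at the start; "moment": the same for the moment, N m; "grip_width": finger opening in m; "finger_force": force on a finger pad.
Only numpy, scipy, OpenCV 4.12 (cv2) and the standard library are available. Lean on these libraries where they do the work, as an engineer would, in place of code of your own. Each camera call takes 0.05 s, during which the arm holds its last target. There are 200 camera calls.

## Working session

There is one attempt and no reset: what is moved stays moved. The work goes in short steps, Python scripts to look and compute and a tool call to move; the robot and the scene stay as the last step left them, time stands still between calls to the robot, and variables do not carry over. Pictures are saved under pics/ and viewed, at most 10 in all, crops included, and the job is handed in when it is done.

Besides the shell and the picture viewer there is one more tool, called as name([rows], argument=value, ...), one row to a line, values as JSON. move_arm: Moves the arm, as the interface text tells. Its arguments: {"type":"object","properties":{"increments":{"type":"array"}},"required":["increments"]}

```bash
mkdir -p pics; ls; python3 - <<'E'
from cell import *
import cv2,pickle
print(observe())
d={}
for n in("scene","top"):
    g=get_image(n);d[n]=g;cv2.imwrite(f"pics/{n}0.png",g["img"])
    print(n,g["camera_matrix"],g["D"],g["rvec"],g["tvec"])
pickle.dump(d,open("d.pkl","wb"))
E
```

```text
pics
{'time': 0.0, 'joint_positions': array([-6.98257904e+01,  1.77058651e+01,  9.36907122e+01, -1.12140804e-03,
        6.87380474e+01, -3.99579068e+00]), 'joint_vel': array([ 0.05459782,  0.08605917, -0.03445585, -0.04018536, -0.03897848,
       -0.00810473]), 'effort': array([ 7.30167790e-05, -4.15263748e+01, -2.76667142e+01, -1.60173245e-04,
        1.03269491e-02,  4.23547149e-06]), 'position': array([ 0.25557232, -0.56947491,  0.24402236]), 'eef_rot': array([-1.79865630e+02, -8.33949140e-03,  2.41703984e+01]), 'ft_force': array([-0.23820627, -0.68531336, -0.08195476]), 'moment': array([ 0.02769288,  0.04862897, -0.02439991]), 'finger_force': 0.0, 'grip_width': 0.08572879129344195}
scene [[515.97237556   0.         277.53452587]
 [  0.         515.97237556 211.67726072]
 [  0.           0.           1.        ]] [-0.17854818  0.          0.          0.          0.        ] [ 2.11616551  0.20598963 -0.08581096] [-0.5244524   0.07509307  1.75915688]
top [[475.32426683   0.         284.39702096]
 [  0.         475.32426683 206.36857994]
 [  0.           0.           1.        ]] [-0.02924848  0.          0.          0.          0.        ] [ 2.1466685  -2.19210257  0.1286817 ] [-0.00290343  0.5523521   1.56274369]
```

View pics/scene0.png

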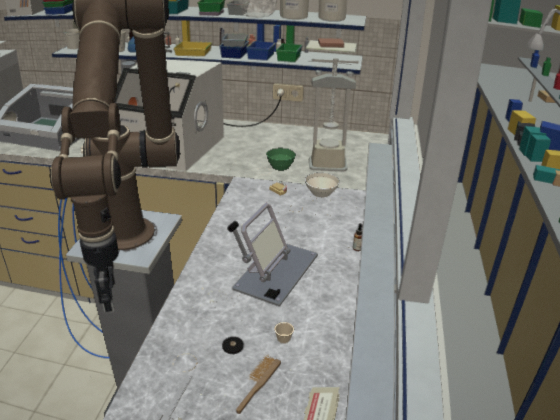

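View pics/top0.png

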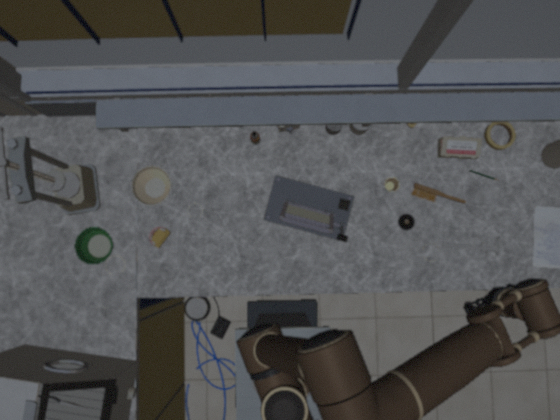

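The scene view shows the stand at about (275,265), with the screen leaning forward, the leg with its black foot near (234,227) and the seat at (272,294). In the top view the plate corners are near (277,176), (354,194), (340,243) and (265,219), the foot is at (342,238) and the seat at (343,204).

```bash
python3 - <<'E'
import cv2,pickle,numpy as np
d=pickle.load(open("d.pkl","rb"))
a=cv2.resize(d["scene"]["img"][195:305,220:330],None,fx=5,fy=5,interpolation=cv2.INTER_CUBIC)
b=cv2.resize(d["top"]["img"][165:255,255:365],None,fx=7,fy=6.5,interpolation=cv2.INTER_CUBIC)
b=cv2.convertScaleAbs(b,alpha=1.6)
cv2.imwrite("pics/a.png",a);cv2.imwrite("pics/b.png",b)
E
```

```text
(no output)
```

View pics/a.png

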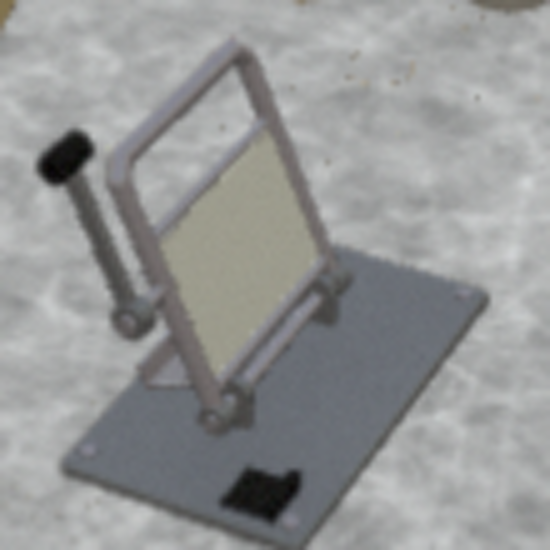

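View pics/b.png

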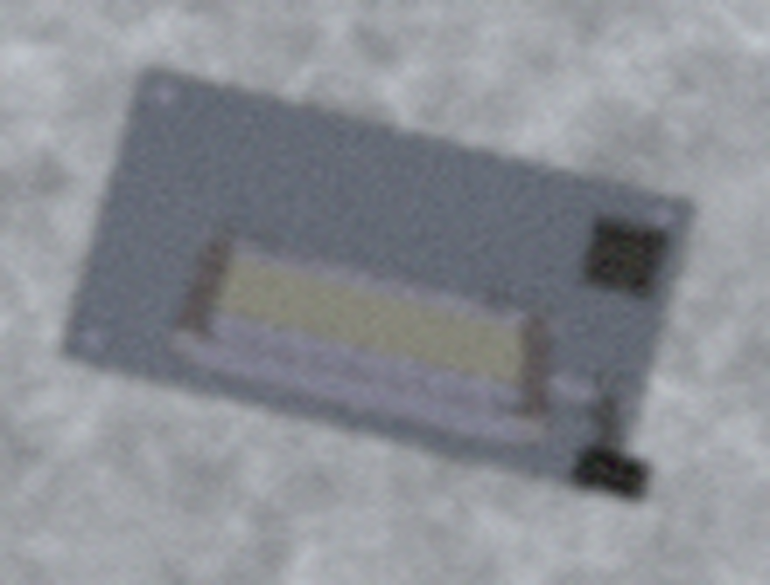

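```bash
cat > fit.py <<'E'
import cv2,pickle,numpy as np
from scipy.optimize import least_squares
d=pickle.load(open("d.pkl","rb"))
def Ry(a):c,s=np.cos(a),np.sin(a);return np.array([[c,0,s],[0,1,0],[-s,0,c]])
def Rz(a):c,s=np.cos(a),np.sin(a);return np.array([[c,-s,0],[s,c,0],[0,0,1]])
def scr(p,pitch): return Ry(pitch)@np.array(p)+[0,0,.03]
def pts(v):
    x,y,psi,off,pitch,q=v
    P={'BL':[off+.08,.14,.012],'BR':[off+.08,-.14,.012],'FL':[off-.08,.14,.012],'FR':[off-.08,-.14,.012],
     'seat':[.044,-.112,.02],'RL':scr([0,.078,.17],pitch),'RR':scr([0,-.078,.17],pitch),
     'piv':scr([0,-.112,.09],pitch),'foot':scr([.105*np.sin(q),-.112,.09+.105*np.cos(q)],pitch)}
    return {k:Rz(psi)@np.array(p)+[x,y,0] for k,p in P.items()}
obs={'top':{'BL':(140,68),'BR':(695,203),'FL':(63,352),'seat':(627,255),'foot':(612,472),'RL':(190,336),'RR':(535,428)},
 'scene':{'BL':(488,292),'BR':(303,548),'FR':(65,465),'foot':(66,157),'piv':(133,318),'RL':(238,52),'RR':(120,165)}}
if __name__=="__main__":
    def px(c,uv):
        u,v=uv
        return (np.array([255+(u+.5)/7-.5,165+(v+.5)/6.5-.5]) if c=='top' else np.array([220+(u+.5)/5-.5,195+(v+.5)/5-.5]))
    def res(v):
        P=pts(v);r=[]
        for c,o in obs.items():
            g=d[c]
            for k,uv in o.items():
                p=cv2.projectPoints(P[k][None],g["rvec"],g["tvec"],g["camera_matrix"],g["D"])[0].ravel()
                r+=list(p-px(c,uv))
        return np.array(list(r)+[(v[4]+.42)/.01])
    s=least_squares(res,[.45,-.05,-.25,0,-.42,.08],loss='soft_l1')
    print(s.x.round(4)); r=res(s.x)[:-1].reshape(-1,2)
    for n,e in zip([c+k for c in obs for k in obs[c]],r): print(n,e.round(1))
    for k,p in pts(s.x).items(): print(k,p.round(4))
    np.save("v.npy",s.x)
E
python3 fit.py
```

```text
[ 0.5458 -0.0966 -0.2792  0.0035 -0.4173 -0.0251]
topBL [ 0.5 -0.7]
topBR [ 0.7 -0.6]
topFL [-0.7  0.8]
topseat [-0.1  0.2]
topfoot [0.2 0.3]
topRL [-0.5  1.4]
topRR [0.4 0.4]
sceneBL [ 1.  -0.5]
sceneBR [-0.1 -0.2]
sceneFR [-1.1 -0.7]
scenefoot [0.3 0.7]
scenepiv [1.4 0.4]
sceneRL [ 1.1 -1.3]
sceneRR [-0.4  0.8]
BL [0.6647 0.0149 0.012 ]
BR [ 0.5876 -0.2542  0.012 ]
FL [0.5109 0.059  0.012 ]
FR [ 0.4338 -0.2101  0.012 ]
seat [ 0.5573 -0.2164  0.02  ]
RL [ 0.5011 -0.0026  0.1854]
RR [ 0.4581 -0.1526  0.1854]
piv [ 0.4799 -0.1942  0.1123]
foot [ 0.4367 -0.1818  0.2072]
```

move_arm([
  [0, [27.7, -31.5, 4.5], [0, 0, -49.8]],
  [0, [27.7, -31.5, 4.5], [0, 0, -49.8]],
  [0, [27.7, -31.5, 4.5], [0, 0, -49.8]],
  [0, [27.7, -31.5, 4.5], [0, 0, -49.8]],
  [0, [27.7, -31.5, 4.5], [0, 0, -49.8]],
  [0, [27.7, -31.5, 4.5], [0, 0, -49.8]],
  [0, [27.7, -31.5, 4.5], [0, 0, -49.8]],
  [0, [27.7, -31.5, 4.5], [0, 0, -49.8]],
  [0, [27.7, -31.5, 4.5], [0, 0, -49.8]],
  [0, [27.7, -31.5, 4.5], [0, 0, -49.8]],
  [0, [27.7, -31.5, 4.5], [0, 0, -49.8]],
  [0, [27.7, -31.5, 4.5], [0, 0, -49.8]],
  [0, [27.7, -31.5, 4.5], [0, 0, -49.8]],
  [0, [27.7, -31.5, 4.5], [0, 0, -49.8]],
  [0, [27.7, -31.5, 4.5], [0, 0, -49.8]],
])

```text
time: 1.6
position: [0.3795, -0.1702, 0.2003]
eef_rot: [180.0, 0.0, 73.9]
ft_force: [0.6, 0.3, -0.5]
grip_width: 0.0003
finger_force: 0.0
```

move_arm([
  [0, [0, 2, 0], [0, 0, 0]],
  [0, [0, 3, 0], [0, 0, 0]],
  [0, [0, 4, 0], [0, 0, 0]],
  [0, [0, 5, 0], [0, 0, 0]],
  [0, [0, 6, 0], [0, 0, 0]],
  [0, [0, 7, 0], [0, 0, 0]],
  [0, [0, 8, 0], [0, 0, 0]],
  [0, [0, 9, 0], [0, 0, 0]],
  [0, [0, 10, 0], [0, 0, 0]],
  [0, [0, 11, 0], [0, 0, 0]],
  [0, [0, 12, 0], [0, 0, 0]],
  [0, [0, 13, 0], [0, 0, 0]],
  [0, [0, 14, 0], [0, 0, 0]],
  [0, [0, 15, 0], [0, 0, 0]],
  [0, [0, 15, 0], [0, 0, 0]],
  [0, [0, 15, 0], [0, 0, 0]],
  [0, [0, 15, 0], [0, 0, 0]],
])

```text
time: 3.3
position: [0.5233, -0.2107, 0.2001]
eef_rot: [-179.9, -0.0, 74.0]
ft_force: [-0.2, -0.7, -0.3]
grip_width: -0.0001
finger_force: 0.0
```

```bash
python3 - <<'E'
from cell import *
import cv2,numpy as np
a=get_image("scene")["img"][170:305,200:340];b=get_image("top")["img"][165:265,255:365]
a=cv2.resize(a,(400,386),interpolation=3);b=cv2.convertScaleAbs(cv2.resize(b,(400,386),interpolation=3),alpha=1.6)
cv2.imwrite("pics/c.png",np.hstack([a,b]))
E
```

```text
(no output)
```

View pics/c.png

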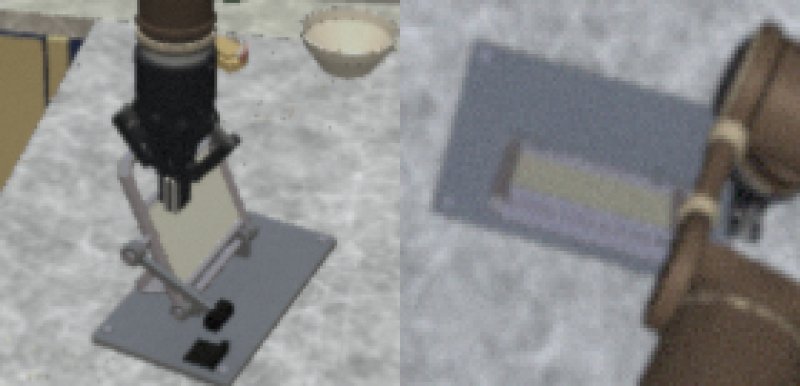

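The kickstand has gone over and down: in the left panel the leg runs from the pivot (132,250) to the foot (218,315) beside the seat. The screen still leans forward. Next I go above the rail with the tool aligned to the screen.

move_arm([
  [0, [0, 0, -4.5], [0, 0, 0]],
  [8.5, [0, 0, -9], [0, 0, 0]],
  [8.5, [4, -3.5, -9], [-6, 0, 0]],
  [8.5, [8, -7, -9], [-12, 0, 0]],
  [8.5, [11.6, -10.5, -9], [-18, 0, 0]],
  [8.5, [11.6, -10.5, -7], [-23.9, 0, 0]],
  [8.5, [11.6, -10.5, -4.5], [-23.9, 0, 0]],
  [8.5, [11.6, -10.5, -4.5], [-23.9, 0, 0]],
  [8.5, [11.6, -10.5, -4.5], [-23.9, 0, 0]],
  [8.5, [11.6, -10.5, -4.5], [-23.9, 0, 0]],
  [8.5, [11.6, -10.5, -4.5], [-23.9, 0, 0]],
])

```text
time: 4.5
position: [0.4566, -0.0712, 0.2472]
eef_rot: [155.9, -0.0, 73.9]
ft_force: [0.6, -0.8, 0.1]
grip_width: 0.0851
finger_force: 0.0
```

```bash
python3 - <<'E'
from cell import *
import cv2,numpy as np
from scipy.spatial.transform import Rotation as R
o=observe();g=get_image("wrist");print(o["position"],o["eef_rot"],o["joint_positions"].round(1))
v=np.load("v.npy");from fit import pts
T=np.eye(4);T[:3,:3]=R.from_euler("xyz",o["eef_rot"],degrees=True).as_matrix();T[:3,3]=o["position"]
C=np.linalg.inv(T@g["hand_eye"]);P=pts(v)
im=g["img"].copy()
X=np.array([P['RL'],P['RR'],(P['RL']+P['RR'])/2])
p=cv2.projectPoints(X,cv2.Rodrigues(C[:3,:3])[0],C[:3,3],g["camera_matrix"],g["D"])[0].reshape(-1,2);print(p.round(1))
for q in p: cv2.drawMarker(im,tuple(int(t) for t in q),(0,0,255),0,12)
cv2.imwrite("pics/w.png",im)
rm=X[2];Rs=T[:3,:3];print("rail in tool",(Rs.T@(rm-T[:3,3])).round(4))
E
```

```text
[ 0.45656224 -0.071167    0.24715343] [ 1.55942972e+02 -7.21338019e-03  7.39210259e+01] [-13.6 -15.  130.   -1.5  41.    3.4]
[[271.4 104. ]
 [273.3 338.7]
 [272.4 233.6]]
rail in tool [ 0.0002 -0.0033  0.0661]
```

View pics/w.png

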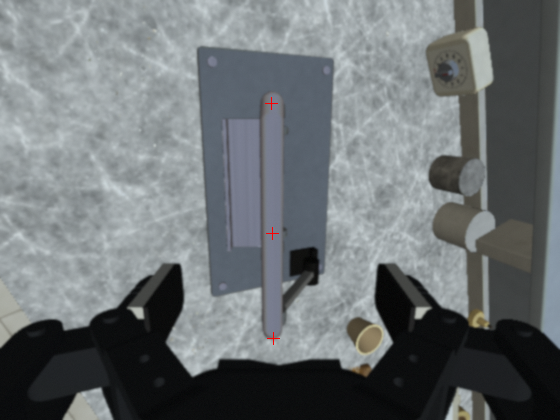

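The wrist view shows the rail along column 272, and the predicted rail points fall on it (ends at rows 104 and 339). Only small corrections are needed, so I advance and grip.

move_arm([
  [8.5, [0, -0.3, 3], [0, 0, 0]],
  [8.5, [0, -0.3, 5], [0, 0, 0]],
  [8.5, [0, -0.3, 7], [0, 0, 0]],
  [8.5, [0, -0.3, 7.1], [0, 0, 0]],
  [3, [0, -0.3, 7.1], [0, 0, 0]],
  [1, [0, -0.3, 7.1], [0, 0, 0]],
  [1, [0, -0.3, 7.1], [0, 0, 0]],
  [1, [0, -0.3, 7.1], [0, 0, 0]],
  [1, [0, -0.3, 7.1], [0, 0, 0]],
  [1, [0, -0.3, 7.1], [0, 0, 0]],
  [1, [0, -0.3, 7.1], [0, 0, 0]],
  [1, [0, -0.3, 7.1], [0, 0, 0]],
])

```text
time: 5.75
position: [0.4805, -0.0777, 0.1802]
eef_rot: [156.0, -0.0, 74.0]
ft_force: [-3.5, 0.2, 5.4]
grip_width: 0.0119
finger_force: 58.5
```

move_arm([
  [1, [0, 0.29, 0], [1, 0, 0]],
  [1, [0, 0.86, 0.02], [3, 0, 0]],
  [1, [0, 1.44, 0.06], [5, 0, 0]],
  [1, [0, 2.01, 0.12], [7, 0, 0]],
  [1, [0, 2.58, 0.2], [9, 0, 0]],
  [1, [0, 3.15, 0.3], [11, 0, 0]],
  [1, [0, 3.71, 0.42], [13, 0, 0]],
  [1, [0, 4.27, 0.56], [15, 0, 0]],
  [1, [0, 4.82, 0.72], [17, 0, 0]],
  [1, [0, 5.37, 0.9], [19, 0, 0]],
  [1, [0, 5.78, 1.04], [20.5, 0, 0]],
  [1, [0, 6.05, 1.15], [21.5, 0, 0]],
  [1, [0, 6.18, 1.2], [22, 0, 0]],
  [1, [0, 6.31, 1.26], [22.5, 0, 0]],
  [1, [0, 6.31, 1.26], [22.5, 0, 0]],
  [1, [0, 6.31, 1.26], [22.5, 0, 0]],
  [1, [0, 6.31, 1.26], [22.5, 0, 0]],
  [1, [0, 6.31, 1.26], [22.5, 0, 0]],
])

```text
time: 7.55
position: [0.5409, -0.0954, 0.1945]
eef_rot: [178.5, 0.0, 74.0]
ft_force: [-1.2, -0.7, 5.1]
grip_width: 0.012
finger_force: 59.0
```

```bash
python3 - <<'E'
from cell import *
import cv2,numpy as np
o=observe();v=np.load("v.npy");dp=o["position"][:2]-v[:2];e=np.array([np.cos(v[2]),np.sin(v[2])])
x=dp@e;print("stand x",x,"z",o["position"][2],"angle",np.arctan2(x,o["position"][2]-.03),o["ft_force"],o["finger_force"],o["grip_width"],o["eef_rot"])
a=get_image("scene")["img"][170:305,200:340]
cv2.imwrite("pics/e.png",cv2.resize(a,(600,579),interpolation=3))
E
```

```text
stand x -0.005054866970153037 z 0.1945156023512562 angle -0.030716096700454908 [-1.19968649 -0.71198724  5.08995825] 58.98625195026398 0.01197938155202297 [1.78495123e+02 2.99475088e-02 7.39685342e+01]
```

View pics/e.png

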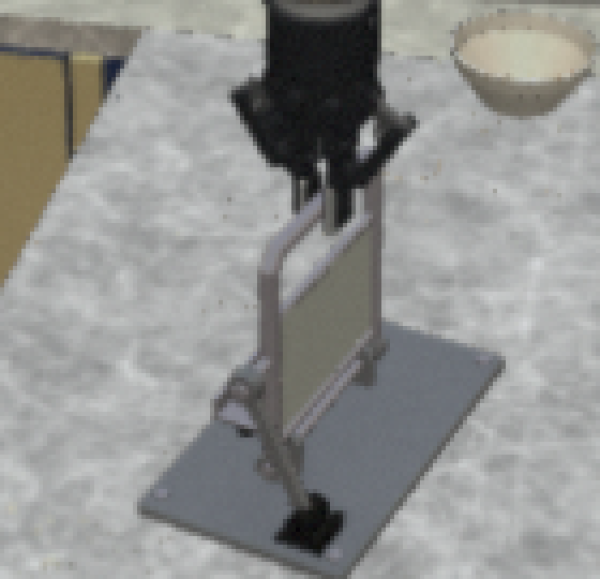

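The screen stands upright, with its rail held in the fingers at about (325,200) and the foot on the seat at (312,515). The measured tilt is about -0.03 rad, with a firm 59 N grip, so I hand it in.

```bash
python3 -c "
from cell import *
print(job_done())"
```

```text
the job is handed in; nothing more can be done
None
```

The job is handed in with the kickstand flipped fully down behind the screen and the screen held upright in the gripper, leaning about 0.03 rad forward by my measurement; the loose things were not touched as far as I saw, and the hand-in returned no verdict.

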